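Tidy the craft table onto its silhouette tiles

TASK

Tidy up the craft table: lay the glue gun, the stapler and the two rolls of tape each on the plywood tile that carries its black silhouette, flat and squarely on it, the gun pointing the same way as its silhouette and the stapler lying along its own. Set them down rather than drop them, and leave the jar of sequins and the wooden star undisturbed.

Things in the scene. Friction and masses are not known exactly. Their poses are not given: they have to be found in the camera images.
- glue_gun: Small green cordless glue gun lying on its side. Origin: underside of the barrel. x: along the barrel to the brass nozzle; handle to -y; z up. Barrel 36 mm wide (y -18 to 18), 34 high, x -50 to 40; nozzle to x = 64, glue stick tail to x = -64, handle x -55 to -10 down to y = -82, trigger x -16 to -8 down to y = -38. Grip across the barrel, flanks free at x 0 to 30.
- stapler: Grey and dark steel desk stapler standing on its base: 110 mm long (x), 32 mm wide (y), 41 mm high. Origin: centre of the underside; z up. Grip it across its width.
- large_roll: Large roll of beige masking tape lying flat: outer diameter 64 mm, hole 36 mm, 26 mm high. Origin: centre of the underside; z up.
- small_roll: Small roll of the same beige tape lying flat: outer diameter 42 mm, hole 22 mm, 26 mm high. Origin: centre of the underside; z up.
- gun_tile: Fixed plywood tile, 130 x 130 x 4 mm, lying flat. Origin: centre of its underside (top at z = 4 mm); x and y along its edges, z up. Black silhouette of the glue gun: when the gun lies on it, the gun's origin is over x = 0, y = 30 mm of the tile and its x axis (nozzle) points along the tile's x.
- stapler_tile: Fixed plywood tile, 130 x 130 x 4 mm, lying flat. Origin: centre of its underside (top at z = 4 mm); x and y along its edges, z up. Black bar silhouette of the stapler, 116 x 38 mm, long along the tile's x, centred. The stapler may lie either way round along it.
- large_roll_tile: Fixed plywood tile, 130 x 130 x 4 mm, lying flat. Origin: centre of its underside (top at z = 4 mm); x and y along its edges, z up. Black ring silhouette of the large roll, 70 mm across, centred.
- small_roll_tile: Fixed plywood tile, 130 x 130 x 4 mm, lying flat. Origin: centre of its underside (top at z = 4 mm); x and y along its edges, z up. Black ring silhouette of the small roll, 48 mm across, centred.
- sequin_jar: Bystander: red jar of sequins with white cap, 56 mm in diameter, 65 mm high. Origin: centre of the underside. Leave alone.
- wood_star: Bystander: flat wooden star, about 78 mm across, 12 mm high. Origin: centre of the underside. Leave alone.

How it is judged:
At the end, for the whole second after the job is handed in: All four lie flat (0.12 rad) on their own tiles, underside under 8 mm up, released, at rest: rolls and stapler centred within 12 mm, stapler along its silhouette within 0.25 rad either way round, gun within 12 mm in tile x and y of its place, axis within 0.25 rad, nozzle as drawn (x of glue_gun in the frame of gun_tile between -0.012 and 0.012 m and y of glue_gun in the frame of gun_tile between 0.018 and 0.042 m and y of gun_tile in the frame of glue_gun below 0 m and angle between the x axis of glue_gun and the x axis of gun_tile, either way round below 0.25 rad and angle between each of glue_gun, stapler, large_roll, small_roll's own z axis and vertical below 0.12 rad and height (world z) of each of glue_gun, stapler, large_roll, small_roll below 0.008 m and linear speed of each of glue_gun, stapler, large_roll, small_roll below 0.02 m/s and angular speed of each of glue_gun, stapler, large_roll, small_roll below 0.2 rad/s and horizontal distance between stapler and stapler_tile below 0.012 m and angle between the x axis of stapler and the x axis of stapler_tile, either way round below 0.25 rad and horizontal distance between large_roll and large_roll_tile below 0.012 m and horizontal distance between small_roll and small_roll_tile below 0.012 m); the robot touches nothing.
It fails at once if the sequin jar was disturbed (moved more than 20 mm) (distance of sequin_jar from where it was at the start of the episode above 0.02 m).
It fails at once if the wooden star was disturbed (moved more than 20 mm) (distance of wood_star from where it was at the start of the episode above 0.02 m).
It fails at once if a thing was dropped (falling free with its underside more than 40 mm up) ((height (world z) of glue_gun above 0.04 m and contact force between glue_gun and anything else below 0.005 N) or (height (world z) of stapler above 0.04 m and contact force between stapler and anything else below 0.005 N) or (height (world z) of large_roll above 0.04 m and contact force between large_roll and anything else below 0.005 N) or (height (world z) of small_roll above 0.04 m and contact force between small_roll and anything else below 0.005 N)).
It also fails if it takes over 99 s, if anything falls off the work surface, if the arm or the gripper's body presses on something with over 40 N, if the wrist force passes 120 N, or if a joint passes its speed limit or range.

ROBOT

A 7-joint arm with a two-finger parallel gripper is mounted at the origin on the work surface. World frame = base frame: x ahead of the robot, y to its left, z up, the work surface at z = 0. Lengths are in m, angles in rad, forces in N, time in s.
With the tool pointing down it reaches from about 0.35 to 0.9 m from the base axis. Payload 19.9 kg.
Tool frame: the origin (TCP) lies on the front face of the gripper's body, between the roots of the fingers; the fingertips stand 73 mm ahead of it and the grasp point (between the pads) lies 54 mm ahead of it; z points along the fingers, y is the line along which they close (so a half turn about z gives the same grasp; the last joint's range is limited). The gripper opens to 85 mm and grips with 20 to 120 N. Pads are 22 mm wide; open, the fingers measure 114 mm over their backs; the gripper's body (76 mm by 85 mm) begins 54 mm behind the grasp point. The pads swing forward as they close: fully open they stand 13 mm farther back than shut.
Start: joints at [1.198, 0.417, -0.01, 1.614, 0.005, 1.111, -0.053], TCP at [0.203, -0.591, 0.304] pointing down, gripper open.
Joint ranges: [-2.81, 2.81], [-0.39, 2.02], [-1.27, 1.25], [0.06, 2.57], [-1.19, 4.33], [0.19, 2], [-2.82, 2.82]. Speed limits (rad/s): [1.89, 1.89, 2.39, 2.39, 3.01, 3.01, 3.01].

INTERFACE

Orientations are given as a 3x3 rotation matrix whose columns are the frame's x, y, z axes.
In Python, from rig import env gives the robot as it stands.
- The arm moves only by the tool arm_command, never from a script. Its argument "moves" is a list that holds one entry, the list of rows, each a list of 4 numbers: the shift along the world's x, y, z as a fraction of full scale, then the turn about the world's z as a fraction of full scale. A call has 1 to 5 rows; each row is the pose to reach, as a shift and turn from the pose commanded when the call began; what a row does not reach only later rows make up. Full scale, the value 1, is 0.5 m for a shift and 45 degrees for a turn. A row lasts 1/10 s, in which the tool goes at most 50 mm and 8.59 degrees, less where a joint would pass 70% of its speed; a pose out of reach is approached as far as the arm can. A call with a number of a shift or a turn outside -1 to 1 is refused whole. A call with a gripper value outside its range is refused whole. "hand" is the opening, from 0 (shut) to 1 (fully open), set as the call begins (left out, the last holds). The fingers move at their own pace and stop on an object; "newtons" is the grip in N (left out, the last holds). Time passes only in rows, so rows that repeat a pose let the fingers close. It gives the time, the measured TCP pose, the force, the opening and the grip force at its end, in the units of the state.
- env.state(): the state, without advancing time (a new reading comes with each control period).
- env.camera(name): name is "scene" or "top" or "wrist"; returns a dict with "pixels" (420x560x3 uint8, red, green, blue), "K" (3x3 intrinsics, pixels), "origin" and "orientation" of the camera in the world; the wrist camera has in their place "tool_from_camera" (4x4, takes a point from camera to tool coordinates, whose origin is the TCP and whose axes are the flange's). Camera axes: x right, y down, z forward; pixel columns grow to the right and rows downward; lengths in m; the calibration is good to about 2 mm. A picture is of the moment at which its call begins: read the wrist's pose just before it. There is no depth.
- env.sign_off(): hands the job in; it is judged then, once.
The state is a dict: "t": time; "qpos": joint angles; "qd": joint speeds; "joint_efforts": joint torques, N m; "eef_pos": TCP position; "tool_rot": TCP orientation; "ft_force": force on the tool from outside, world axes, zero at the start; "torque": the same for the moment, N m; "width": opening from 0.0 (shut) to 1.0 (fully open); "grip_force": force on a finger pad.
Only numpy, scipy, OpenCV 4.12 (cv2) and the standard library are available. Lean on these libraries where they do the work, as an engineer would, in place of code of your own. Each camera call takes 0.05 s, during which the arm holds its last target. There are 200 camera calls.

## Working session

There is one attempt and no reset: what is moved stays moved. The work goes in short steps, Python scripts to look and compute and a tool call to move; the robot and the scene stay as the last step left them, time stands still between calls to the robot, and variables do not carry over. Pictures are saved under pics/ and viewed, at most 14 in all, crops included, and the job is handed in when it is done.

Besides the shell and the picture viewer there is one more tool, called after "Emit:" by a JSON object that holds its "api" and its "payload". arm_command: Moves the arm, as the interface text tells. Shift numbers are shares of 0.5 m and turn numbers shares of 45 degrees, none past 1 either way. Its arguments: {"type":"object","properties":{"moves":{"type":"array","items":{"type":"array","items":{"type":"array","items":{"type":"number","minimum":-1,"maximum":1}}}},"hand":{"type":"number"},"newtons":{"type":"number"}},"required":["moves"]}

```bash
mkdir -p pics; ls; python3 - <<'E'
from rig import env
import cv2
for n in("top","scene"):
    c=env.camera(n);cv2.imwrite(f"pics/{n}0.png",c["pixels"][:,:,::-1]);print(n,c["K"],c["origin"],c["orientation"])
s=env.state();print(s)
E
```

```text
pics
top [[467.54416928   0.         283.40160443]
 [  0.         467.54416928 208.98069013]
 [  0.           0.           1.        ]] [ 0.36736728 -0.00594631  1.4132044 ] [[-0.01019495 -0.99322582  0.11575206]
 [-0.999848    0.01176268  0.01286886]
 [-0.01414323 -0.11560327 -0.99319477]]
scene [[418.69007789   0.         276.98834694]
 [  0.         418.69007789 205.3454863 ]
 [  0.           0.           1.        ]] [ 1.03817296 -0.03961002  0.89182716] [[ 0.11139872  0.85605044 -0.50474545]
 [ 0.99376121 -0.09871055  0.05191234]
 [-0.00538412 -0.50737941 -0.86170595]]
{'t': 0.1, 'qpos': array([ 1.19852419,  0.41791676, -0.01031001,  1.61412264,  0.00471275,
        1.11070401, -0.05298551]), 'qd': array([ 1.24295755e-03,  2.94893208e-04,  6.37185467e-04, -5.02762318e-03,
        1.17029178e-06,  1.29835132e-03,  6.03290154e-04]), 'joint_efforts': array([ 2.50526027e-03, -8.65824080e+01,  6.81235604e-01, -4.35637701e+01,
        1.93503272e-02,  4.85246012e-03,  3.09132508e-05]), 'eef_pos': array([ 0.20290425, -0.59089507,  0.30331757]), 'tool_rot': array([[ 9.45780598e-01,  3.24805871e-01, -4.55242226e-04],
       [ 3.24806176e-01, -9.45780040e-01,  1.03124547e-03],
       [-9.56044264e-05, -1.12319745e-03, -9.99999365e-01]]), 'ft_force': array([-0.59504562, -0.15004052, -0.1041183 ]), 'torque': array([ 0.01390206,  0.02339617, -0.00373996]), 'grip_force': 0.0, 'width': 1.0029892877525437}
```

View pics/top0.png

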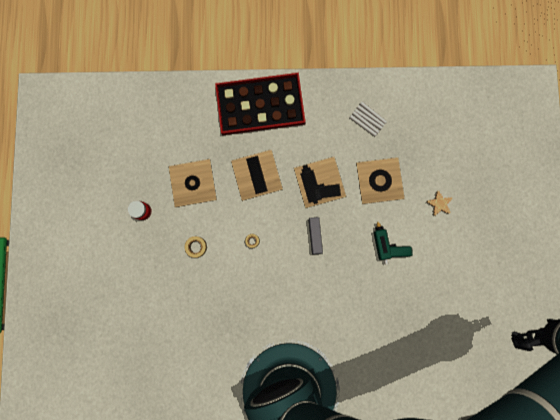

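View pics/scene0.png

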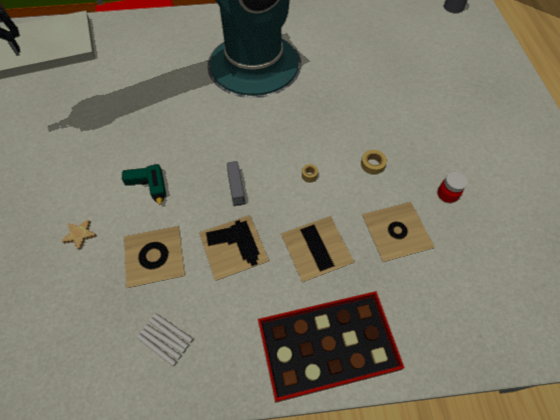

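Top view: tiles at (193,183) small roll, (257,175) stapler, (320,182) gun, (381,180) large roll. The large roll is at (196,247), small roll (252,241), stapler (315,236), and the gun around (385,245) with its nozzle at (378,225). The jar (140,211) and star (440,204) are well to the sides.

```bash
cat > h.py <<'E'
import numpy as np,cv2
def cast(c,uv,z):
    uv=np.atleast_2d(uv).astype(float)
    d=np.c_[uv,np.ones(len(uv))]@np.linalg.inv(c["K"]).T@np.asarray(c["orientation"]).T
    o=np.asarray(c["origin"]); return (o+d*((z-o[2])/d[:,2])[:,None])[:,:2]
def blobs(m,amin=40):
    cs,_=cv2.findContours(m.astype(np.uint8),cv2.RETR_EXTERNAL,cv2.CHAIN_APPROX_NONE)
    return [k[:,0,:] for k in cs if cv2.contourArea(k)>amin]
def rect(p):
    (x,y),s,a=cv2.minAreaRect((p*1000).astype(np.float32)); 
    if s[0]<s[1]: s=s[::-1];a+=90
    return np.round([x,y,*s,(a+90)%180-90],1)
E
python3 - <<'E'
from rig import env
from h import *
for n in("top","scene"):
    c=env.camera(n);im=c["pixels"];hsv=cv2.cvtColor(im,cv2.COLOR_RGB2HSV);H,S,V=[hsv[...,i].astype(int) for i in range(3)]
    box=np.zeros(H.shape,bool)
    if n=="top": box[130:290,110:480]=1
    else: box[140:300,60:480]=1
    print(n)
    w=(H>8)&(H<28)&(S>70)&(V>90)&box
    for b in blobs(w):
        print("wood px",b.mean(0).round(),"z4",rect(cast(c,b,.004)),"z13",rect(cast(c,b,.013)), "z26",rect(cast(c,b,.026)))
    g=(H>60)&(H<95)&(S>100)&box
    for b in blobs(g):print("green",b.mean(0).round(),rect(cast(c,b,.017)))
    d=(V<45)&box
    for b in blobs(d):print("dark",b.mean(0).round(),rect(cast(c,b,.004)))
    gr=(S<45)&(V<130)&(V>50)&box
    for b in blobs(gr,80):print("grey",b.mean(0).round(),"z20",rect(cast(c,b,.02)),"z41",rect(cast(c,b,.041)))
    x0,y0,x1,y1=(110,140,470,290) if n=="top" else (60,140,480,300)
    cr=im[y0:y1,x0:x1,::-1]; k=800/cr.shape[1]
    if n=="top": cv2.imwrite("pics/topc.png",cv2.resize(cr,None,fx=k,fy=k,interpolation=cv2.INTER_CUBIC))
E
```

```text
top
wood px [195. 247.] z4 [421.  281.5  63.6  63.2  89.4] z13 [420.7 279.6  63.2  62.7  89.4] z26 [420.2 277.   62.6  62.2  89.4]
wood px [252. 241.] z4 [437.1 108.   42.3  39.1  89.4] z13 [436.7 107.2  42.   38.9  89.4] z26 [436.  106.2  41.6  38.5  89.4]
wood px [440. 203.] z4 [ 546.  -460.6   73.8   71.   -81.9] z13 [ 544.9 -457.7   73.3   70.6  -81.9] z26 [ 543.3 -453.5   72.6   69.9  -81.9]
wood px [192. 183.] z4 [616.6 291.5 130.  129.8 -80.6] z13 [615.  289.6 129.2 129.  -80.6] z26 [612.7 286.9 128.  127.8 -80.6]
wood px [380. 180.] z4 [ 616.7 -282.5  130.9  130.   -83.6] z13 [ 615.1 -280.8  130.   129.1  -83.6] z26 [ 612.8 -278.2  128.8  127.9  -83.6]
wood px [319. 184.] z4 [614.1 -98.4 129.8 129.7  15.1] z13 [612.6 -97.8 129.  128.9  15.1] z26 [610.3 -96.9 127.8 127.7  15.1]
wood px [256. 175.] z4 [639.1  94.3 130.  129.7  15.1] z13 [637.3  93.7 129.2 128.9  15.1] z26 [634.8  92.7 128.  127.7  15.1]
green [390. 246.] [ 427.2 -311.6  100.3   90.3  -82.2]
dark [383. 244.] [ 422.3 -286.4   49.7   12.4   10.6]
dark [377. 241.] [ 426.4 -269.6   96.5   26.3   -5.8]
dark [192. 183
[... 1116 characters left out ...]
63.6  61.9  83.4] z13 [414.4 279.2  63.   61.3  83.4] z26 [423.6 274.5  62.   60.4  83.4]
green [146. 180.] [ 423.9 -313.3  103.3  101.8    6.6]
dark [153. 255.] [ 617.8 -284.3   64.9   64.   -43.4]
dark [317. 247.] [639.5  92.4 112.2  34.5  15.1]
dark [397. 230.] [617.4 290.5  42.1  41.9 -36.5]
dark [235. 240.] [ 616.8 -101.6  121.3  101.5   15.7]
dark [136. 181.] [ 404.1 -336.9   64.5   19.8   88.3]
dark [154. 178.] [ 399.2 -290.2   52.8   14.2   10.1]
dark [160. 186.] [ 419.3 -283.3  100.6   34.6    9.1]
grey [165. 185.] z20 [ 433.2 -259.6  129.3   23.7    5.1] z41 [ 447.8 -254.3  126.1   23.1    5.1]
grey [236. 184.] z20 [449.1 -80.  135.5  42.4   5.2] z41 [463.3 -79.  132.2  41.4   5.2]
```

View pics/topc.png

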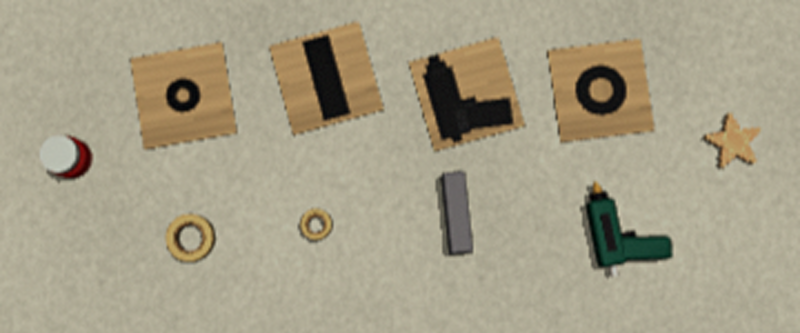

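The crop shows the silhouettes and the gun agree in sense: nozzles up and handles to the right (-y). I'll head for the gun first, taking a closer wrist-camera look on the way.

Emit:
{"api": "arm_command", "payload": {"moves": [[[0.24,0.34,0,-0.24],[0.24,0.34,0,-0.24],[0.24,0.34,0,-0.24],[0.24,0.34,0,-0.24],[0.24,0.34,0,-0.24]]], "hand": 1, "newtons": 30}}

```text
t: 0.7
eef_pos: [0.3264, -0.4166, 0.304]
tool_rot: [[0.989, 0.148, 0.001], [0.148, -0.989, 0.001], [0.001, -0.001, -1.0]]
ft_force: [-1.0, -0.6, 1.0]
width: 0.999
grip_force: 0.0
```

Emit:
{"api": "arm_command", "payload": {"moves": [[[0.2,0.26,0,0],[0.2,0.26,0,0],[0.2,0.26,0,0],[0.2,0.26,0,0],[0.2,0.26,0,0]]]}}

```text
t: 1.2
eef_pos: [0.4242, -0.2894, 0.3038]
tool_rot: [[0.989, 0.145, 0.0], [0.145, -0.989, 0.0], [0.0, -0.0, -1.0]]
ft_force: [-0.9, -1.1, -0.6]
width: 1.004
grip_force: 0.0
```

```bash
cat >> h.py <<'E'
def wrist(env):
    s=env.state();c=env.camera("wrist");T=np.array(c["tool_from_camera"]);R=np.array(s["tool_rot"])
    c["origin"]=s["eef_pos"]+R@T[:3,3];c["orientation"]=R@T[:3,:3];return s,c
E
python3 - <<'E'
from rig import env
from h import *
s,c=wrist(env);cv2.imwrite("pics/w1.png",c["pixels"][:,:,::-1]);print(s["t"],s["eef_pos"],s["tool_rot"][:2,0],c["origin"])
E
```

```text
1.2 [ 0.42422968 -0.28936659  0.30384237] [0.98935886 0.14549567] [ 0.50256564 -0.2782326   0.37379392]
```

View pics/w1.png

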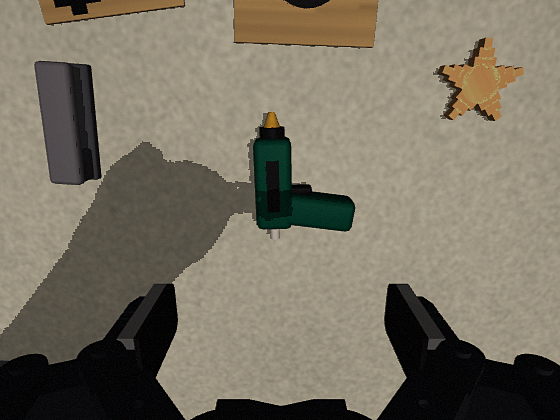

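Wrist view: barrel from (273,139) to (274,229), 254–291 wide. The brass nozzle tip is at (271,112), the handle points right to (354,213), and the stapler is at (68,122).

```bash
python3 - <<'E'
from rig import env
from h import *
s,c=wrist(env);hsv=cv2.cvtColor(c["pixels"],cv2.COLOR_RGB2HSV);H,S,V=[hsv[...,i].astype(int) for i in range(3)]
g=(H>60)&(H<95)&(S>90);g[260:]=0
# barrel edges on rows 145..175 (forward of trigger), left/right green px
L=[];R=[]
for r in range(145,180,3):
    x=np.nonzero(g[r])[0];L.append((x.min(),r));R.append((x.max()+1,r))
for z in(.017,.034):
    l,r=cast(c,L,z),cast(c,R,z);m=(l+r)/2
    p=np.polyfit(m[:,0],m[:,1],1);print(z,"width",np.abs(l-r)[:,1].mean(),"yaw",np.degrees(np.arctan(p[0])),"line",p, np.degrees(np.arctan([np.polyfit(q[:,0],q[:,1],1)[0] for q in(l,r)])))
    print(cast(c,[(271,112),(273,139),(274,229)],z).round(4))
E
```

```text
0.017 width 0.06376461405777802 yaw -59.787163006458435 line [-1.71728691  0.48681993] [-72.16457613   9.62313729]
[[ 0.4869 -0.2734]
 [ 0.4623 -0.2787]
 [ 0.3706 -0.2924]]
0.034 width 0.06072562377229431 yaw -59.78716300645842 line [-1.71728691  0.49131688] [-72.16457613   9.62313729]
[[ 0.4876 -0.2737]
 [ 0.4642 -0.2788]
 [ 0.3768 -0.2918]]
```

Gun origin ≈ (0.425, -0.284) at yaw ≈ 9°. Three independent points agree, including the 114 mm length. Grasp at gun x≈13 mm.

Emit:
{"api": "arm_command", "payload": {"moves": [[[0.027,0.015,-0.1,0.01],[0.027,0.015,-0.2,0.01],[0.027,0.015,-0.3,0.01],[0.027,0.015,-0.38,0.01],[0.027,0.015,-0.455,0.01]]]}}

```text
t: 1.8
eef_pos: [0.4349, -0.2851, 0.0742]
tool_rot: [[0.989, 0.147, -0.001], [0.147, -0.989, -0.0], [-0.001, -0.0, -1.0]]
ft_force: [0.0, -0.7, -0.2]
width: 0.999
grip_force: 0.0
```

Emit:
{"api": "arm_command", "payload": {"moves": [[[0,0,0,0],[0,0,0,0],[0,0,0,0],[0,0,0,0],[0,0,0,0]]], "hand": 0, "newtons": 60}}

```text
t: 2.3
eef_pos: [0.4373, -0.2845, 0.0787]
tool_rot: [[0.989, 0.149, 0.003], [0.149, -0.989, -0.002], [0.002, 0.002, -1.0]]
ft_force: [-2.6, 0.9, 10.5]
width: 0.413
grip_force: 59.7
```

Emit:
{"api": "arm_command", "payload": {"moves": [[[0,0,0,0],[0,0,0,0],[0,0,0,0],[0,0,0,0],[0,0,0.01,0]]]}}

```text
t: 2.8
eef_pos: [0.4368, -0.2841, 0.0829]
tool_rot: [[0.989, 0.149, 0.001], [0.149, -0.989, -0.001], [0.001, 0.001, -1.0]]
ft_force: [0.2, -0.1, -3.4]
width: 0.407
grip_force: 59.9
```

Gripped at 35 mm, which matches the 36 mm barrel. Lift and carry to the gun tile.

Emit:
{"api": "arm_command", "payload": {"moves": [[[0,0,0.08,0],[0.05,0.06,0.14,0.03],[0.12,0.14,0.14,0.07],[0.19,0.22,0.14,0.1],[0.25,0.3,0.14,0.145]]]}}

```text
t: 3.3
eef_pos: [0.5591, -0.1375, 0.1533]
tool_rot: [[0.965, 0.261, 0.002], [0.261, -0.965, -0.001], [0.002, 0.001, -1.0]]
ft_force: [0.4, -0.5, -3.2]
width: 0.411
grip_force: 61.3
```

Emit:
{"api": "arm_command", "payload": {"moves": [[[0.06,0.08,0,0],[0.113,0.134,0,0],[0.113,0.134,0,0],[0.113,0.134,0,0],[0.113,0.134,0,0]]]}}

```text
t: 3.8
eef_pos: [0.6137, -0.0727, 0.152]
tool_rot: [[0.966, 0.26, 0.0], [0.26, -0.966, -0.001], [-0.0, 0.001, -1.0]]
ft_force: [-0.4, -0.0, -2.6]
width: 0.412
grip_force: 61.3
```

```bash
python3 - <<'E'
from rig import env
from h import *
s,c=wrist(env);print(s["eef_pos"],np.degrees(np.arctan2(s["tool_rot"][1,0],s["tool_rot"][0,0])))
cv2.imwrite("pics/w2.png",c["pixels"][:,:,::-1])
E
```

```text
[ 0.6137338  -0.07273946  0.15201288] 15.058659050729226
```

View pics/w2.png

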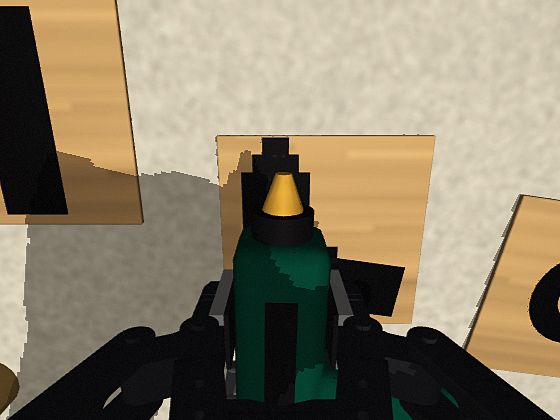

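The gun is held squarely, nozzle tip at (285,173), silhouette nozzle at (274,139), aligned in angle with the tile.

```bash
python3 - <<'E'
from rig import env
from h import *
s,c=wrist(env);t=cast(c,[(285,173)],.092)[0];R=s["tool_rot"][:2,:2]
u=s["tool_rot"][:2,0];o=t-u*.064
print("tip",t,"gun origin",o,"need",np.array([.6069,-.0702])-o,"in tool",R.T@(t-s["eef_pos"][:2]),s["eef_pos"])
print("tile corners TL TR",cast(c,[(217,136),(435,136)],.004))
E
```

```text
tip [ 0.66531366 -0.0612244 ] gun origin [ 0.60350556 -0.07783038] need [0.00339444 0.00763038] in tool [0.0529181  0.00207797] [ 0.61366875 -0.07294818  0.15193757]
tile corners TL TR [[ 0.65942531 -0.02250706]
 [ 0.69278931 -0.1467057 ]]
```

Emit:
{"api": "arm_command", "payload": {"moves": [[[0.008,0.014,-0.05,0],[0.008,0.014,-0.09,0],[0.008,0.014,-0.12,0],[0.008,0.014,-0.13,0],[0.008,0.014,-0.136,0]]]}}

```text
t: 4.4
eef_pos: [0.6181, -0.0651, 0.0833]
tool_rot: [[0.966, 0.26, -0.0], [0.26, -0.966, -0.0], [-0.0, -0.0, -1.0]]
ft_force: [0.4, 0.7, -2.0]
width: 0.413
grip_force: 61.1
```

Emit:
{"api": "arm_command", "payload": {"moves": [[[0,0,0,0],[0,0,0,0],[0,0,0,0]]]}}

```text
t: 4.7
eef_pos: [0.6185, -0.0647, 0.0841]
tool_rot: [[0.965, 0.261, 0.001], [0.261, -0.965, -0.0], [0.001, 0.0, -1.0]]
ft_force: [0.6, 0.3, -3.1]
width: 0.41
grip_force: 61.1
```

Emit:
{"api": "arm_command", "payload": {"moves": [[[0,0,-0.004,0],[0,0,-0.004,0],[0,0,-0.006,0],[0,0,-0.006,0]]]}}

```text
t: 5.1
eef_pos: [0.6186, -0.0646, 0.0827]
tool_rot: [[0.965, 0.261, 0.001], [0.261, -0.965, -0.001], [0.001, 0.001, -1.0]]
ft_force: [-16.0, -0.2, 35.6]
width: 0.41
grip_force: 65.9
```

Emit:
{"api": "arm_command", "payload": {"moves": [[[0,0,0,0],[0,0,0,0],[0,0,0,0],[0,0,0,0],[0,0,0,0]]], "hand": 0.8}}

```text
t: 5.6
eef_pos: [0.6181, -0.0646, 0.0802]
tool_rot: [[0.965, 0.261, -0.0], [0.261, -0.965, 0.0], [-0.0, -0.0, -1.0]]
ft_force: [-0.1, -0.3, 0.5]
width: 0.8
grip_force: 0.0
```

Emit:
{"api": "arm_command", "payload": {"moves": [[[0,0,0.05,0],[0,0,0.13,0],[0,0,0.2,0],[0,0,0.2,0],[0,0,0.2,0]]], "hand": 1}}

```text
t: 6.1
eef_pos: [0.6184, -0.0647, 0.1809]
tool_rot: [[0.965, 0.261, 0.001], [0.261, -0.965, -0.0], [0.001, 0.0, -1.0]]
ft_force: [-0.4, -0.6, -1.5]
width: 1.004
grip_force: 0.0
```

Gun released. Next the stapler.

Emit:
{"api": "arm_command", "payload": {"moves": [[[-0.09,-0.01,0.1,-0.1],[-0.18,-0.02,0.15,-0.2],[-0.27,-0.028,0.15,-0.22],[-0.34,-0.028,0.15,-0.22],[-0.34,-0.028,0.15,-0.22]]]}}

```text
t: 6.6
eef_pos: [0.4431, -0.0791, 0.2543]
tool_rot: [[0.996, 0.09, -0.004], [0.09, -0.996, -0.0], [-0.004, 0.0, -1.0]]
ft_force: [0.5, 0.1, -0.3]
width: 1.0
grip_force: 0.0
```

Emit:
{"api": "arm_command", "payload": {"moves": [[[0,0,0,0],[0,0,0,0]]]}}

```text
t: 6.8
eef_pos: [0.4488, -0.0785, 0.2549]
tool_rot: [[0.996, 0.091, -0.001], [0.091, -0.996, 0.0], [-0.0, -0.0, -1.0]]
ft_force: [-0.1, 0.6, -0.0]
width: 1.0
grip_force: 0.0
```

```bash
python3 - <<'E'
from rig import env
from h import *
s,c=wrist(env);print(s["eef_pos"],np.degrees(np.arctan2(s["tool_rot"][1,0],s["tool_rot"][0,0])))
cv2.imwrite("pics/w3.png",c["pixels"][:,:,::-1])
E
```

```text
[ 0.44878817 -0.07853184  0.2548634 ] 5.238847252677271
```

View pics/w3.png

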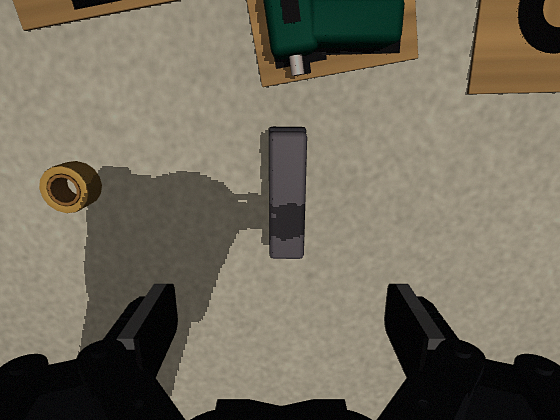

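Stapler top face spans (270–306, 128–257). The small roll is at (70,187) and the gun lies on its tile at the top of the picture.

```bash
python3 - <<'E'
from rig import env
from h import *
s,c=wrist(env)
for z in(.036,.041):
    q=cast(c,[(270,128),(306,128),(304,257),(271,257)],z);print(q.round(4),q.mean(0),np.linalg.norm(q[0]-q[3]),np.linalg.norm(q[0]-q[1]))
    print("yaw",np.degrees(np.arctan2(*(q[0]+q[1]-q[2]-q[3])[::-1])))
p=cast(c,[(40,187),(88,187),(64,163),(64,212)],.026);print("roll",p.round(4),p.mean(0))
E
```

```text
[[ 0.5042 -0.0657]
 [ 0.5068 -0.0936]
 [ 0.3979 -0.1042]
 [ 0.3952 -0.0756]] [ 0.45103375 -0.08478176] 0.10942855534883209 0.027941782708325265
yaw 5.393194451465848
[[ 0.5046 -0.0658]
 [ 0.5072 -0.0932]
 [ 0.4001 -0.1037]
 [ 0.3975 -0.0756]] [ 0.45236341 -0.08455436] 0.10753331656624873 0.027457847321674875
yaw 5.393194451465855
roll [[0.4372 0.1238]
 [0.4409 0.0835]
 [0.4597 0.1018]
 [0.4166 0.1057]] [0.43861212 0.10370847]
```

Emit:
{"api": "arm_command", "payload": {"moves": [[[0,-0.005,-0.09,0],[0,-0.005,-0.18,0],[0,-0.005,-0.27,0],[0,-0.005,-0.34,0],[0,-0.005,-0.346,0]]]}}

```text
t: 7.4
eef_pos: [0.4466, -0.0805, 0.0786]
tool_rot: [[0.996, 0.092, -0.007], [0.092, -0.996, 0.001], [-0.007, -0.002, -1.0]]
ft_force: [-0.8, 0.3, 0.8]
width: 1.003
grip_force: 0.0
```

Emit:
{"api": "arm_command", "payload": {"moves": [[[0,0,0,0],[0,0,0,0],[0,0,0,0],[0,0,0,0],[0,0,0,0]]], "hand": 0, "newtons": 60}}

```text
t: 7.9
eef_pos: [0.4489, -0.0813, 0.0838]
tool_rot: [[0.996, 0.091, 0.002], [0.091, -0.996, -0.0], [0.002, 0.001, -1.0]]
ft_force: [-4.4, 0.9, 19.0]
width: 0.344
grip_force: 57.9
```

Emit:
{"api": "arm_command", "payload": {"moves": [[[0,0,0,0],[0,0,0,0],[0,0,0.04,0],[0,0,0.08,0],[0,0,0.12,0]]]}}

```text
t: 8.4
eef_pos: [0.4482, -0.0811, 0.1437]
tool_rot: [[0.996, 0.091, 0.001], [0.091, -0.996, -0.0], [0.001, 0.0, -1.0]]
ft_force: [-0.2, 0.7, -1.7]
width: 0.338
grip_force: 60.3
```

Emit:
{"api": "arm_command", "payload": {"moves": [[[0.07,0.06,0,0.05],[0.14,0.13,0,0.1],[0.21,0.2,0,0.16],[0.28,0.26,0,0.22],[0.35,0.32,0,0.22]]]}}

```text
t: 8.9
eef_pos: [0.6245, 0.0803, 0.1432]
tool_rot: [[0.965, 0.263, 0.001], [0.263, -0.965, 0.0], [0.001, 0.0, -1.0]]
ft_force: [-0.0, -1.2, -0.9]
width: 0.341
grip_force: 60.5
```

Emit:
{"api": "arm_command", "payload": {"moves": [[[0.032,0.028,0,0],[0.032,0.028,0,0],[0.032,0.028,0,0],[0.032,0.028,0,0]]]}}

```text
t: 9.3
eef_pos: [0.6387, 0.0919, 0.1427]
tool_rot: [[0.966, 0.26, -0.0], [0.26, -0.966, -0.001], [-0.0, 0.0, -1.0]]
ft_force: [0.0, 0.1, -1.5]
width: 0.338
grip_force: 60.4
```

```bash
python3 - <<'E'
from rig import env
from h import *
s,c=wrist(env);print(s["eef_pos"],np.degrees(np.arctan2(s["tool_rot"][1,0],s["tool_rot"][0,0])))
cv2.imwrite("pics/w4.png",c["pixels"][:,:,::-1])
E
```

```text
[0.6387215  0.09193963 0.14265832] 15.077771362140474
```

View pics/w4.png

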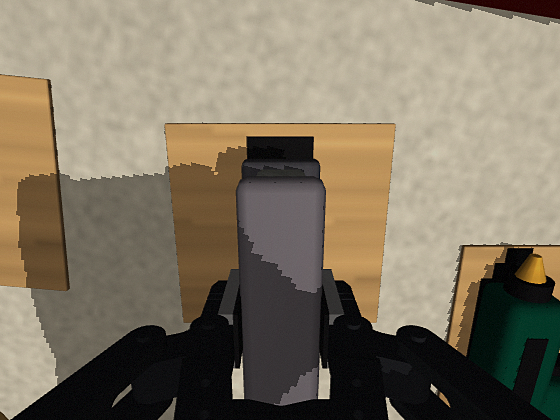

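The stapler is square over its bar silhouette, centred on column 281. Lowering.

Emit:
{"api": "arm_command", "payload": {"moves": [[[0.001,0.002,-0.05,0],[0.001,0.002,-0.085,0],[0.001,0.002,-0.1,0],[0.001,0.002,-0.106,0],[0.001,0.002,-0.108,0]]]}}

```text
t: 9.85
eef_pos: [0.6397, 0.0938, 0.0884]
tool_rot: [[0.965, 0.261, -0.0], [0.261, -0.965, 0.0], [-0.0, -0.0, -1.0]]
ft_force: [-0.8, 0.3, -1.2]
width: 0.338
grip_force: 60.4
```

Emit:
{"api": "arm_command", "payload": {"moves": [[[0,0,-0.001,0],[0,0,-0.002,0],[0,0,-0.002,0]]]}}

```text
t: 10.15
eef_pos: [0.64, 0.0939, 0.0879]
tool_rot: [[0.965, 0.261, 0.001], [0.261, -0.965, 0.0], [0.001, 0.0, -1.0]]
ft_force: [0.7, -0.2, 2.1]
width: 0.338
grip_force: 60.7
```

Light contact. Release and rise, then go to the small roll at (0.437, 0.106).

Emit:
{"api": "arm_command", "payload": {"moves": [[[0,0,0,0],[0,0,0,0],[0,0,0,0],[0,0,0,0],[0,0,0,0]]], "hand": 0.8}}

```text
t: 10.65
eef_pos: [0.6397, 0.0939, 0.0873]
tool_rot: [[0.965, 0.261, -0.0], [0.261, -0.965, 0.0], [-0.0, -0.0, -1.0]]
ft_force: [-1.2, 0.3, 0.3]
width: 0.797
grip_force: 0.0
```

Emit:
{"api": "arm_command", "payload": {"moves": [[[0,0,0.06,0],[0,0,0.14,0],[-0.08,0.01,0.2,-0.1],[-0.16,0.02,0.2,-0.2],[-0.24,0.024,0.2,-0.3]]]}}

```text
t: 11.15
eef_pos: [0.5184, 0.1063, 0.1882]
tool_rot: [[1.0, 0.025, 0.002], [0.025, -1.0, 0.001], [0.002, -0.001, -1.0]]
ft_force: [0.4, 0.8, 0.5]
width: 0.8
grip_force: 0.0
```

Emit:
{"api": "arm_command", "payload": {"moves": [[[-0.08,0,-0.04,0],[-0.166,0,-0.09,0],[-0.166,0,-0.12,0],[-0.166,0,-0.12,0]]]}}

```text
t: 11.55
eef_pos: [0.4355, 0.1058, 0.1264]
tool_rot: [[1.0, 0.029, -0.002], [0.029, -1.0, -0.001], [-0.002, 0.0, -1.0]]
ft_force: [0.8, -0.1, -0.5]
width: 0.8
grip_force: 0.0
```

Emit:
{"api": "arm_command", "payload": {"moves": [[[0.002,0,-0.04,0],[0.002,0,-0.08,0],[0.002,0,-0.09,0],[0.002,0,-0.09,0]]]}}

```text
t: 11.95
eef_pos: [0.4382, 0.106, 0.0825]
tool_rot: [[1.0, 0.028, -0.0], [0.028, -1.0, 0.0], [-0.0, -0.0, -1.0]]
ft_force: [0.3, 0.3, 1.1]
width: 0.799
grip_force: 0.0
```

Emit:
{"api": "arm_command", "payload": {"moves": [[[0,0,0,0],[0,0,0,0],[0,0,0,0],[0,0,0,0],[0,0,0,0]]], "hand": 0, "newtons": 40}}

```text
t: 12.45
eef_pos: [0.4383, 0.1061, 0.0836]
tool_rot: [[1.0, 0.028, 0.002], [0.028, -1.0, 0.0], [0.002, -0.0, -1.0]]
ft_force: [-3.1, -0.7, 14.1]
width: 0.481
grip_force: 38.4
```

Emit:
{"api": "arm_command", "payload": {"moves": [[[0,0,0,0],[0,0,0.01,0],[0,0,0.02,0],[0,0,0.02,0]]]}}

```text
t: 12.85
eef_pos: [0.4381, 0.106, 0.0933]
tool_rot: [[1.0, 0.028, 0.001], [0.028, -1.0, 0.0], [0.001, -0.0, -1.0]]
ft_force: [0.2, 0.3, -0.3]
width: 0.477
grip_force: 40.4
```

Emit:
{"api": "arm_command", "payload": {"moves": [[[0.04,0.04,0.06,0],[0.1,0.1,0.08,0],[0.17,0.17,0.08,0],[0.24,0.24,0.08,0],[0.3,0.3,0.08,0]]]}}

```text
t: 13.35
eef_pos: [0.5891, 0.2577, 0.1326]
tool_rot: [[1.0, 0.029, 0.0], [0.029, -1.0, 0.0], [0.0, -0.0, -1.0]]
ft_force: [0.7, -0.8, 0.2]
width: 0.478
grip_force: 40.7
```

Emit:
{"api": "arm_command", "payload": {"moves": [[[0.05,0.05,0,0],[0.06,0.07,0,0],[0.06,0.07,-0.03,0],[0.06,0.07,-0.06,0],[0.06,0.07,-0.06,0]]]}}

```text
t: 13.85
eef_pos: [0.616, 0.289, 0.0992]
tool_rot: [[1.0, 0.028, -0.004], [0.028, -1.0, -0.003], [-0.004, 0.002, -1.0]]
ft_force: [-0.1, 0.8, -1.3]
width: 0.473
grip_force: 40.7
```

```bash
python3 - <<'E'
from rig import env
from h import *
s,c=wrist(env);print(s["eef_pos"])
cv2.imwrite("pics/w5.png",c["pixels"][:,:,::-1])
E
```

```text
[0.61600825 0.28900008 0.09923125]
```

View pics/w5.png

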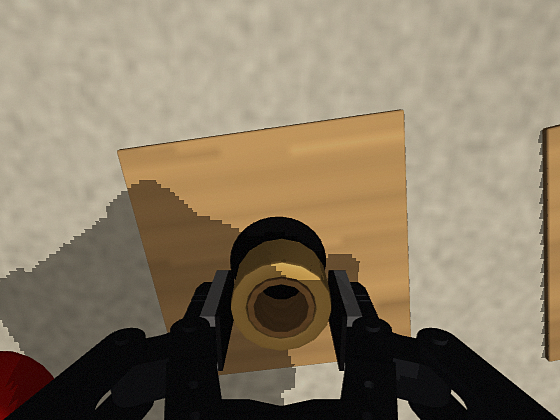

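The roll hangs over its ring, which is hidden behind it at (278,245). Lowering to contact.

Emit:
{"api": "arm_command", "payload": {"moves": [[[0.004,0.003,-0.01,0],[0.004,0.003,-0.016,0],[0.004,0.003,-0.02,0],[0.004,0.003,-0.022,0],[0.004,0.003,-0.022,0]]]}}

```text
t: 14.4
eef_pos: [0.6197, 0.2924, 0.0914]
tool_rot: [[1.0, 0.028, -0.0], [0.028, -1.0, 0.0], [-0.0, -0.0, -1.0]]
ft_force: [-0.1, 0.3, 0.1]
width: 0.476
grip_force: 40.7
```

Emit:
{"api": "arm_command", "payload": {"moves": [[[0,0,0,0],[0,0,0,0]]]}}

```text
t: 14.6
eef_pos: [0.6198, 0.2924, 0.0915]
tool_rot: [[1.0, 0.028, 0.0], [0.028, -1.0, 0.0], [0.0, -0.0, -1.0]]
ft_force: [0.7, 0.2, -1.3]
width: 0.475
grip_force: 40.7
```

Emit:
{"api": "arm_command", "payload": {"moves": [[[-0.002,-0.003,-0.003,0],[-0.003,-0.003,-0.006,0],[-0.003,-0.003,-0.007,0],[-0.003,-0.003,-0.007,0]]]}}

```text
t: 15.0
eef_pos: [0.6181, 0.2909, 0.0878]
tool_rot: [[1.0, 0.028, -0.0], [0.028, -1.0, -0.0], [-0.0, -0.0, -1.0]]
ft_force: [0.8, 0.0, 0.5]
width: 0.473
grip_force: 40.7
```

Emit:
{"api": "arm_command", "payload": {"moves": [[[0,0,-0.001,0],[0,0,-0.001,0]]]}}

```text
t: 15.2
eef_pos: [0.6182, 0.2909, 0.0878]
tool_rot: [[1.0, 0.028, 0.0], [0.028, -1.0, 0.0], [0.0, -0.0, -1.0]]
ft_force: [-2.8, -1.6, 7.4]
width: 0.473
grip_force: 41.3
```

Emit:
{"api": "arm_command", "payload": {"moves": [[[0,0,0,0],[0,0,0,0],[0,0,0,0],[0,0,0,0],[0,0,0,0]]], "hand": 1}}

```text
t: 15.7
eef_pos: [0.6182, 0.2909, 0.0873]
tool_rot: [[1.0, 0.028, -0.0], [0.028, -1.0, 0.0], [-0.0, -0.0, -1.0]]
ft_force: [0.2, -0.3, 0.9]
width: 0.995
grip_force: 0.0
```

Emit:
{"api": "arm_command", "payload": {"moves": [[[0,0,0.06,0],[-0.04,0,0.12,0],[-0.12,-0.01,0.12,0],[-0.2,-0.02,0.12,0],[-0.28,-0.025,0.12,0]]]}}

```text
t: 16.2
eef_pos: [0.4767, 0.2778, 0.1475]
tool_rot: [[1.0, 0.028, 0.0], [0.028, -1.0, 0.0], [0.0, -0.0, -1.0]]
ft_force: [-0.2, 1.4, -0.9]
width: 1.002
grip_force: 0.0
```

Emit:
{"api": "arm_command", "payload": {"moves": [[[-0.08,0,0,0],[-0.116,0,0,0],[-0.116,0,0,0],[-0.116,0,0,0]]]}}

```text
t: 16.6
eef_pos: [0.4206, 0.2786, 0.1477]
tool_rot: [[1.0, 0.029, 0.001], [0.029, -1.0, 0.0], [0.001, -0.0, -1.0]]
ft_force: [0.1, 1.1, 0.1]
width: 1.006
grip_force: 0.0
```

Emit:
{"api": "arm_command", "payload": {"moves": [[[0,0,-0.06,0],[0,0,-0.11,0],[0,0,-0.135,0],[0,0,-0.14,0],[0,0,-0.14,0]]]}}

```text
t: 17.1
eef_pos: [0.4206, 0.2785, 0.0775]
tool_rot: [[1.0, 0.028, -0.0], [0.028, -1.0, 0.0], [-0.0, -0.0, -1.0]]
ft_force: [-0.4, -0.5, 0.9]
width: 0.999
grip_force: 0.0
```

Emit:
{"api": "arm_command", "payload": {"moves": [[[0,0,0,0],[0,0,0,0],[0,0,0,0],[0,0,0,0],[0,0,0,0]]], "hand": 0, "newtons": 40}}

```text
t: 17.6
eef_pos: [0.4208, 0.2787, 0.0786]
tool_rot: [[1.0, 0.028, 0.002], [0.028, -1.0, 0.001], [0.002, -0.001, -1.0]]
ft_force: [-1.6, -1.9, 10.8]
width: 0.732
grip_force: 40.9
```

Emit:
{"api": "arm_command", "payload": {"moves": [[[0,0,0,0],[0,0,0.01,0],[0,0,0.02,0],[0,0,0.02,0]]]}}

```text
t: 18.0
eef_pos: [0.4206, 0.2786, 0.0884]
tool_rot: [[1.0, 0.028, 0.001], [0.028, -1.0, 0.001], [0.001, -0.001, -1.0]]
ft_force: [-0.5, 0.5, -0.4]
width: 0.725
grip_force: 43.9
```

Emit:
{"api": "arm_command", "payload": {"moves": [[[0,0,0.07,0],[0,-0.05,0.14,0],[0.02,-0.14,0.14,0],[0.04,-0.23,0.14,0],[0.06,-0.32,0.14,0]]]}}

```text
t: 18.5
eef_pos: [0.4503, 0.1168, 0.1579]
tool_rot: [[1.0, 0.029, 0.001], [0.029, -1.0, 0.0], [0.001, -0.0, -1.0]]
ft_force: [2.4, 0.3, -0.8]
width: 0.725
grip_force: 44.6
```

Emit:
{"api": "arm_command", "payload": {"moves": [[[0.03,-0.09,0,0],[0.06,-0.18,0,0],[0.09,-0.27,0,0],[0.12,-0.36,0,0],[0.15,-0.45,0,0]]]}}

```text
t: 19.0
eef_pos: [0.5255, -0.1086, 0.1576]
tool_rot: [[1.0, 0.028, 0.0], [0.028, -1.0, 0.0], [0.0, -0.0, -1.0]]
ft_force: [0.9, 1.1, -0.9]
width: 0.726
grip_force: 44.6
```

Emit:
{"api": "arm_command", "payload": {"moves": [[[0.04,-0.08,0,0],[0.08,-0.16,0,0],[0.13,-0.24,0,0],[0.183,-0.32,0,0],[0.183,-0.354,0,0]]]}}

```text
t: 19.5
eef_pos: [0.6181, -0.2875, 0.1571]
tool_rot: [[1.0, 0.026, 0.001], [0.026, -1.0, -0.001], [0.001, 0.001, -1.0]]
ft_force: [-1.3, 0.6, -0.9]
width: 0.725
grip_force: 44.6
```

Emit:
{"api": "arm_command", "payload": {"moves": [[[0,0,-0.04,0],[0,0,-0.08,0],[0,0,-0.11,0],[0,0,-0.11,0]]]}}

```text
t: 19.9
eef_pos: [0.6156, -0.2829, 0.1002]
tool_rot: [[1.0, 0.029, -0.003], [0.029, -1.0, 0.002], [-0.003, -0.002, -1.0]]
ft_force: [0.1, -0.0, -0.6]
width: 0.726
grip_force: 44.5
```

Emit:
{"api": "arm_command", "payload": {"moves": [[[0,0,-0.015,0],[0,0,-0.028,0],[0,0,-0.034,0],[0,0,-0.034,0],[0,0,-0.034,0]]]}}

```text
t: 20.4
eef_pos: [0.6168, -0.2836, 0.0856]
tool_rot: [[1.0, 0.028, 0.0], [0.028, -1.0, -0.0], [0.0, 0.0, -1.0]]
ft_force: [-0.2, -0.9, -0.3]
width: 0.726
grip_force: 44.6
```

Emit:
{"api": "arm_command", "payload": {"moves": [[[0,0,-0.003,0],[0,0,-0.005,0],[0,0,-0.006,0],[0,0,-0.006,0]]]}}

```text
t: 20.8
eef_pos: [0.6168, -0.2836, 0.0828]
tool_rot: [[1.0, 0.028, 0.0], [0.028, -1.0, -0.0], [0.0, 0.0, -1.0]]
ft_force: [-1.9, 0.9, 5.4]
width: 0.724
grip_force: 45.1
```

Emit:
{"api": "arm_command", "payload": {"moves": [[[0,0,-0.001,0],[0,0,-0.001,0]]]}}

```text
t: 21.0
eef_pos: [0.6168, -0.2837, 0.0827]
tool_rot: [[1.0, 0.028, 0.0], [0.028, -1.0, -0.0], [0.0, 0.0, -1.0]]
ft_force: [-6.4, 2.3, 12.6]
width: 0.729
grip_force: 45.8
```

Emit:
{"api": "arm_command", "payload": {"moves": [[[0,0,0,0],[0,0,0,0],[0,0,0,0],[0,0,0,0],[0,0,0,0]]], "hand": 1}}

```text
t: 21.5
eef_pos: [0.6167, -0.2836, 0.0818]
tool_rot: [[1.0, 0.028, -0.0], [0.028, -1.0, 0.0], [-0.0, -0.0, -1.0]]
ft_force: [-0.1, -0.0, -0.1]
width: 0.998
grip_force: 0.0
```

Emit:
{"api": "arm_command", "payload": {"moves": [[[0,0,0.06,0],[0,0,0.14,0],[0,0,0.22,0],[-0.08,0,0.3,0],[-0.16,0,0.35,0]]]}}

```text
t: 22.0
eef_pos: [0.5397, -0.2832, 0.2567]
tool_rot: [[1.0, 0.03, 0.002], [0.03, -1.0, -0.001], [0.002, 0.001, -1.0]]
ft_force: [0.5, -0.9, 0.7]
width: 1.0
grip_force: 0.0
```

Emit:
{"api": "arm_command", "payload": {"moves": [[[-0.09,0,0,0],[-0.18,-0.03,0,0],[-0.26,-0.06,0,0],[-0.34,-0.1,0,0],[-0.4,-0.14,0,0]]]}}

```text
t: 22.5
eef_pos: [0.3373, -0.3541, 0.2552]
tool_rot: [[1.0, 0.028, 0.0], [0.028, -1.0, -0.0], [0.0, 0.0, -1.0]]
ft_force: [0.7, 0.1, 0.1]
width: 1.002
grip_force: 0.0
```

```bash
python3 - <<'E'
from rig import env
from h import *
print(env.state()["eef_pos"])
for n in("top","scene"):
    c=env.camera(n);im=c["pixels"];hsv=cv2.cvtColor(im,cv2.COLOR_RGB2HSV);H,S,V=[hsv[...,i].astype(int) for i in range(3)]
    x0,y0,x1,y1=(110,140,470,260) if n=="top" else (60,150,480,300)
    cv2.imwrite(f"pics/{n}f.png",cv2.resize(im[y0:y1,x0:x1,::-1],None,fx=1.9,fy=1.9,interpolation=cv2.INTER_CUBIC))
    box=np.zeros(H.shape,bool);box[y0:y1,x0:x1]=1
    for b in blobs((H>60)&(H<95)&(S>100)&box):print(n,"green",b.mean(0).round(),rect(cast(c,b,.021)))
    for b in blobs((S<45)&(V<130)&(V>50)&box,80):print(n,"grey",b.mean(0).round(),"z25",rect(cast(c,b,.025)),"z45",rect(cast(c,b,.045)))
E
```

```text
[ 0.33733699 -0.35410433  0.25517662]
top green [465. 250.] [ 404.3 -517.    60.1   35.1   -3.2]
top green [317. 186.] [609.9 -98.2 101.8  93.9 -79.3]
top grey [255. 172.] z25 [643.1  96.4 108.5  29.5  15.1] z45 [639.1  95.  107.   29.1  15.1]
scene green [235. 237.] [ 610.1 -100.5  101.9   99.3  -78.6]
scene grey [317. 242.] z25 [638.8  93.7 120.1  38.5  13.7] z45 [648.   90.6 117.3  37.6  13.7]
scene grey [158. 154.] z25 [ 350.9 -277.   182.5   45.    83.4] z45 [ 366.8 -271.5  178.2   44.    83.4]
```

View pics/topf.png

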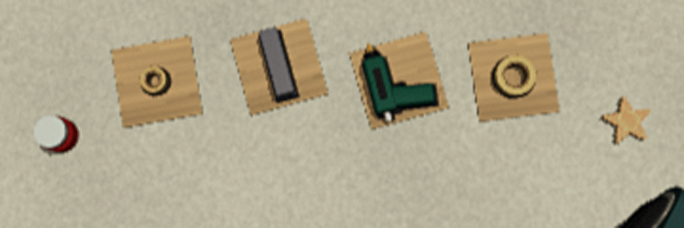

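View pics/scenef.png

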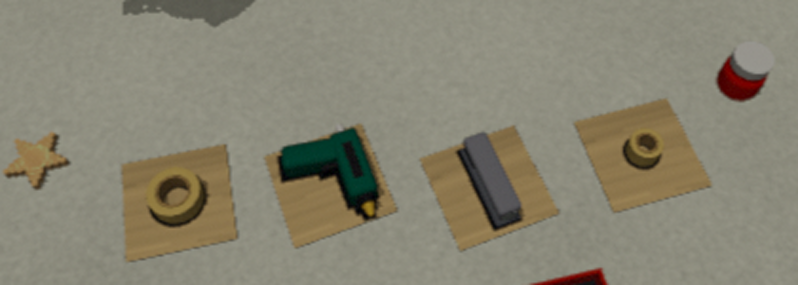

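Final views show all four on their silhouettes with the right headings; measured offsets are about 5 mm or less, and the jar and star are where they were. Handing in.

```bash
python3 -c "
from rig import env
print(env.sign_off())"
```

```text
the job is handed in; nothing more can be done
None
```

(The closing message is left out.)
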